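Start and drive home the filler plug of an air-oil tank

ROBOT

A 7-joint arm with a two-finger parallel gripper is mounted at the origin on the work surface. World frame = base frame: x ahead of the robot, y to its left, z up, the work surface at z = 0. Lengths are in mm, angles in rad, forces in N, time in s.
With the tool pointing down it reaches from about 350 to 900 mm from the base axis. Payload 19.9 kg.
Tool frame: the origin (TCP) lies where the fingers leave the gripper's body, on its centre line; the fingertips stand 97 mm ahead of it and the grasp point (between the pads) lies 78 mm ahead of it; z points along the fingers, y is the direction in which the jaws open and shut (so a half turn about z gives the same grasp; the last joint's range is limited). The gripper opens to 94 mm and grips with 3 to 60 N. Pads are 16 mm wide; open, the fingers measure 119 mm over their backs; the gripper's body (75 mm by 177 mm) begins 78 mm behind the grasp point.
Start: joints at [1.181, 0.417, -0.01, 1.614, 0.005, 1.111, -0.053], TCP at [213.018, -587.564, 302.625] pointing down, gripper open.
Joint ranges: [-2.81, 2.81], [-0.39, 2.02], [-1.27, 1.25], [0.06, 2.57], [-1.19, 4.33], [0.19, 2], [-2.82, 2.82]. Speed limits (rad/s): [1.89, 1.89, 2.39, 2.39, 3.01, 3.01, 3.01].

INTERFACE

Orientations are given as a unit quaternion [x, y, z, w].
In Python, from cell import sense, capture, calibration, hand_in, outline_of gives the robot as it stands.
- The arm moves only by the tool apply_moves, never from a script. Its argument "moves" is a list of rows, each an object with "dp": the shift along the tool's x, y, z in cm, a list of three; "turn": the turn, a rotation vector about the tool's x, y, z in degrees, a list of three; "claw": the finger opening in cm, from 0 to 9.4. In form: [{"dp": [dx, dy, dz], "turn": [wx, wy, wz], "claw": claw}, ...]. A call has 1 to 8 rows; each row is the pose to reach, as a shift and turn from the pose commanded when the call began, along the tool's axes at that moment; what a row does not reach only later rows make up. A row lasts 1/10 s, in which the tool goes at most 50 mm and 8.59 degrees, less where a joint would pass 70% of its speed; a pose out of reach is approached as far as the arm can. A call with a gripper value outside its range is refused whole. The fingers move at their own pace and stop on an object; "force" is the grip in N (left out, the last holds). Time passes only in rows, so rows that repeat a pose let the fingers close. It gives the time, the measured TCP pose, the force and the opening at its end, in the units of the state.
- sense(): the state, without advancing time (a new reading comes with each control period).
- capture(name): name is "scene" or "top" or "wrist"; returns (picture, depth): 420x560x3 uint8, blue, green, red; 420x560 float32, mm along the optical axis (not along the pixel's ray), 0 where there is no reading.
- calibration(name): a dict with "fx", "fy", "cx", "cy" (pixels), "T" (4x4, takes a point from camera to world coordinates); the wrist camera has in their place "mount" (4x4, takes a point from camera to tool coordinates, whose origin is the TCP and whose axes are the flange's). Camera axes: x right, y down, z forward; pixel columns grow to the right and rows downward; lengths in mm; the calibration is good to about 2 mm. A picture is of the moment at which its call begins: read the wrist's pose just before it. calibration takes no time and is no camera call.
- hand_in(): hands the job in, once; it reports no verdict.
Trained networks look in the newest picture that a camera, given by its name, has taken for a name from the list of things; names that differ only in an ending like _2 or _b are one class to them, and where a whole thing is asked for, a point or a joint stands for the part that bears it (a point fixed in the world has none). Each returns a list of dicts, best first, with "p" (0 to 1); they miss things now and then, are a little off and sometimes report something else, mostly with a low value. They report only what shows in the picture. A call takes as long as a camera call. They do not tell look-alikes from the thing itself.
- outline_of(camera, query): "mask" (420x560 bool, what is visible of it) and "extent" ([left, top, right, bottom] in pixels, round what is visible of it).
The state is a dict: "time": time; "q": joint angles; "joint_velocities": joint speeds; "joint_efforts": joint torques, N m; "eef_pos": TCP position; "orientation": TCP orientation; "wrist_force": force on the tool from outside, world axes, zero at the start; "moment": the same for the moment, N m; "gripper_width": opening from 0.0 (shut) to 1.0 (fully open).
Only numpy, scipy, OpenCV 4.12 (cv2) and the standard library are available. Lean on these libraries where they do the work, as an engineer would, in place of code of your own. Each camera call takes 0.05 s, during which the arm holds its last target.

TASK

Close the air-oil tank of the press: set the big steel hex-head filler plug upright in the tank's neck and, pressing only lightly, turn it backward (anticlockwise from above) until you feel the thread start drop in. Then drive it forward (clockwise) until it is fully home against its stop with the seal squeezed, no harder than light hand tightness; never force it, let go, and leave the other things on the bench where they are.

Things in the scene. Friction and masses are not known exactly. Their poses are not given: they have to be found in the camera images.
- plug: Filler plug, bright steel, 46 mm tall, 0.13 to 0.25 kg, standing upright in the blue tray. Origin: centre of its nose (lower end), z up its axis. Shank 25 mm dia (nose chamfered to 21 mm); flange 56 mm dia from 22 to 26 mm above the nose; hex head 34 mm across flats from 26 to 46 mm. One pair of flats faces its own +x and -x, the others follow every 60 degrees.
- plug_flange (a point): Centre of the underside of the plug's flange, 22 mm above the nose; axes as the plug's.
- plug_lugs (a point): On the plug's axis at the height of its two thread lugs, 7 mm above the nose. The lugs stick out to 37 mm across on the plug's own +x and -x sides, each 34 degrees wide and 4 mm high: a two-start right-hand thread.
- tank: Air-oil tank, fixed to the bench but at another place each time: two 110 mm square aluminium end caps, grey barrel between, and on top at its centre a round aluminium filler neck 60 mm dia, 26 mm high. Origin: centre of its underside, z up; 164 mm to the neck's rim. The thread is spoiled if the plug bears on the tank with over 40 N before its start drops, or over 80 N (contacts added) later.
- neck_rim (a point): Centre of the neck's mouth, level with the metal rim, z up. From the rim a 45 degree chamfer, 3 mm deep, leads into a bore of 40 mm dia, 26 mm deep. The lugs ride in this bore. Fully home, the flange's underside stands 0.8 mm above the rim.
- neck_seal (a point): Centre of the top of the rubber seal ring on the rim, 3 mm above the metal. Ring 48 to 56 mm dia; it yields down to the rim like a spring of 4 N/mm. Once the thread start has dropped, the flange lies on it; 124 to 138 degrees of clockwise turn then draw it down to 0.8 mm above the rim, seal pushing back about 10 N. Turning takes under 0.1 N m until hard stops end it.
- thread_top (a point): On the neck's axis, 5 mm below the rim, at the top of the brass thread: two ridges 180 degrees apart, 29 mm clear inside, each running 124 degrees clockwise from a blunt start, sinking 4 mm, to a stop across its end (8 degrees wide); 48 degree gaps between stop and next start. At what angle they start is not known and differs each time.
- neck_mid (a point): On the neck's axis, 10 mm below the rim. With the lugs on the ridges the flange stands 8 to 12 mm above the rim, and clockwise the plug only jams on the stops. Anticlockwise (at most 165 degrees) it climbs 0.03 mm a degree, then comes off the blunt starts into the gaps and drops 9 mm to the seal. Off the top of a stop, level with the starts, it first falls 3 mm to a ridge. Gap play: 14 degrees.
- tray: Blue open tray 160 x 200 x 20 mm, walls and floor 4 to 5 mm, fixed; origin at the centre of its underside. The plug stands in it.
- spare: A smaller brass hex plug, 27 mm tall, in the tray: not for this neck, leave it alone. Origin at the centre of its lower end.
- washer: Copper washer, 32 mm dia, lying in the tray; leave it alone. Origin at the centre of its underside.
- spanner: Spanner 220 mm long lying on the bench; leave it alone.
- coupling: Black floating coupling, 48 mm dia, 85 mm tall, standing on the bench; leave it alone.
- oilcan: White plastic bottle with red cap, 64 mm dia, 170 mm tall, standing on the bench; leave it alone.
- bush: Steel guide bush, 38 mm dia, 60 mm tall, standing on the bench; leave it alone.
- nest: Black nest block 100 x 140 x 42 mm lying on the bench; leave it alone.
Things that resemble listed ones, but are neither listed nor needed, are in the scene too. What is shaped like the plug but orange, purple or red is not meant.

How it is judged (in metres and radians):
On the way:
1. The plug stands upright in the neck with its thread start dropped in: flange less than 6 mm above the rim (z of plug_flange in the frame of neck_rim below 0.006 m and horizontal distance between plug_flange and neck_rim below 0.005 m and angle between plug's own z axis and vertical below 0.1 rad), for 0.2 s.
At the end, for the whole second after the job is handed in: The plug sits in the neck, turned home: its flange stands less than 1.6 mm above the metal rim (the thread holds it there against the seal), centred within 4 mm, upright within 0.06 rad, at rest (z of plug_flange in the frame of neck_rim between -0.002 and 0.0016 m and horizontal distance between plug_flange and neck_rim below 0.004 m and angle between plug's own z axis and vertical below 0.06 rad and linear speed of plug below 0.01 m/s); the robot touches nothing.
It fails at once if The plug is forced before its start has dropped in: with the flange more than 6 mm above the rim it bears on the tank with more than 40 N (z of plug_flange in the frame of neck_rim above 0.006 m and contact force between plug and tank above 40 N).
It fails at once if The plug is overtightened or rammed: it bears on the tank with more than 80 N in all (contact force between plug and tank above 80 N).
It fails at once if Another thing on the bench or in the tray is moved by more than 25 mm (distance of any of spare, washer, spanner, coupling, oilcan, bush, nest from where it was at the start of the episode above 0.025 m).
It also fails if it takes over 72 s, if anything falls off the work surface, if the arm or the gripper's body presses on something with over 40 N, if the wrist force passes 120 N, or if a joint passes its speed limit or range.

## Working session

There is one attempt and no reset: what is moved stays moved. The work goes in short steps, Python scripts to look and compute and a tool call to move; the robot and the scene stay as the last step left them, time stands still between calls to the robot, and variables do not carry over. Pictures are saved under pics/ and viewed, and the job is handed in when it is done.

Besides the shell and the picture viewer there is one more tool, called after "Call:" as a command line: name --argument value ..., lists and objects as JSON in quotes. apply_moves: Moves the arm, as the interface text tells. Its arguments: {"type":"object","properties":{"moves":{"type":"array","items":{"type":"object","properties":{"dp":{"type":"array","items":{"type":"number"}},"turn":{"type":"array","items":{"type":"number"}},"claw":{"type":"number"}}}},"force":{"type":"number"}},"required":["moves"]}

```bash
ls; mkdir -p pics; cat > h.py <<'E'
import numpy as np, cv2
from cell import sense, capture, calibration, hand_in, outline_of
from scipy.spatial.transform import Rotation as R
def Ttool(s):
    T=np.eye(4);T[:3,:3]=R.from_quat(s["orientation"]).as_matrix();T[:3,3]=s["eef_pos"];return T
def camT(name,s=None):
    c=calibration(name)
    return c,(np.array(c["T"]) if "T" in c else Ttool(s or sense())@np.array(c["mount"]))
def cloud(name,d,c,T):
    v,u=np.mgrid[0:d.shape[0],0:d.shape[1]]
    P=np.stack([(u-c["cx"])/c["fx"]*d,(v-c["cy"])/c["fy"]*d,d],-1)
    return P@T[:3,:3].T+T[:3,3]
E
python3 - <<'E'
from h import *
s=sense();print(s)
for n in ["scene","top","wrist"]:
    c,T=camT(n,s);p,d=capture(n);cv2.imwrite(f"pics/{n}0.png",p);np.savez(f"{n}0.npz",p=p,d=d,T=T,k=[c["fx"],c["fy"],c["cx"],c["cy"]])
    print(n,c["fx"],T.round(2).tolist())
E
```

```text
pics
{'time': 0.0, 'q': array([ 1.18147684,  0.41797848, -0.01028668,  1.61417494,  0.00471469,
        1.11069306, -0.05295993]), 'joint_velocities': array([ 0.00126503, -0.00264341, -0.00130997, -0.00161523,  0.00035227,
       -0.00143017,  0.00062923]), 'joint_efforts': array([ 5.61214092e-04, -8.51257610e+01,  6.39065355e-01, -4.25973880e+01,
       -4.88062925e-02,  1.87510857e-02,  2.44913263e-04]), 'eef_pos': array([ 212.92657199, -587.33568298,  302.02216099]), 'orientation': array([ 9.84912134e-01,  1.73054064e-01, -1.60917538e-04, -5.93960685e-04]), 'wrist_force': array([-0.13442221,  0.01413926,  0.1894418 ]), 'moment': array([ 0.03446912, -0.01077553, -0.02107688]), 'gripper_width': 1.0011478233871642}
scene 514.2951805350854 [[0.56, 0.58, -0.59, 1524.85], [0.83, -0.39, 0.4, -626.5], [0.0, -0.72, -0.7, 1200.2], [0.0, 0.0, 0.0, 1.0]]
top 379.84654777777047 [[0.02, -1.0, 0.09, 525.86], [-1.0, -0.02, 0.01, 5.18], [-0.01, -0.09, -1.0, 1170.03], [0.0, 0.0, 0.0, 1.0]]
wrist 327.2084747797929 [[0.34, -0.91, -0.22, 276.57], [-0.94, -0.33, -0.08, -564.53], [-0.0, 0.24, -0.97, 383.4], [0.0, 0.0, 0.0, 1.0]]
```

View pics/scene0.png

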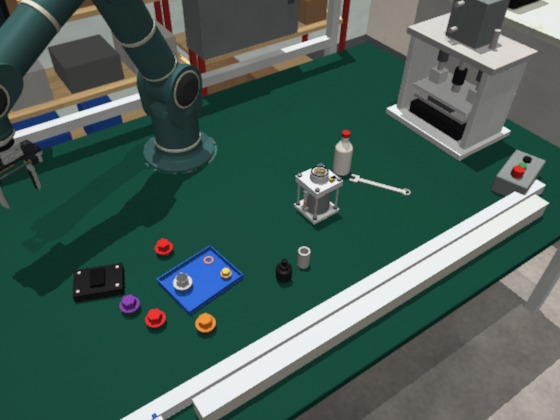

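View pics/top0.png

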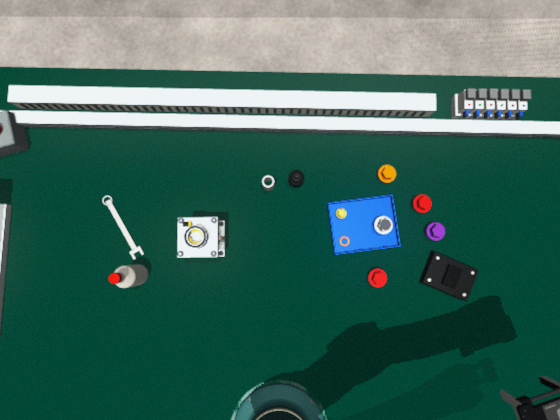

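```bash
python3 - <<'E'
from h import *
for n in ["scene","top"]:
  for q in ["plug","tank","tray"]:
    for r in outline_of(n,q)[:6]: print(n,q,round(r["p"],2),np.round(r["extent"]),r["mask"].sum())
print(sense()["time"])
E
```

```text
scene plug 0.7 [153. 241. 173. 254.] 214
scene plug 0.67 [172. 272. 191. 291.] 248
scene plug 0.62 [142. 306. 168. 328.] 298
scene plug 0.58 [197. 315. 219. 334.] 289
scene plug 0.5 [120. 292. 142. 312.] 283
scene tank 0.56 [295. 163. 340. 227.] 1985
scene tray 0.63 [159. 245. 243. 314.] 2735
scene tray 0.44 [296. 160. 340. 225.] 1871
top plug 0.86 [368. 269. 387. 286.] 250
top plug 0.76 [417. 194. 427. 212.] 235
top plug 0.69 [378. 164. 393. 182.] 246
top plug 0.58 [426. 224. 448. 241.] 285
top tank 0.85 [179. 217. 224. 262.] 1922
top tank 0.56 [374. 218. 393. 236.] 271
top tray 0.72 [328. 197. 398. 254.] 3169
0.45
```

The top view shows the steel plug in the tray at (384,225). Possible mix-ups are orange (387,173), red (422,203) and (377,278), purple (435,231) and the brass spare (341,213). The steel one in the tray fits the description. The tank neck is at about (196,236).

```bash
python3 - <<'E'
from h import *
for n,boxes in [("top",{"plug":(366,208,402,242),"neck":(176,212,228,262)}),("scene",{"plug":(168,266,196,296),"neck":(294,160,344,225)})]:
    f=np.load(n+"0.npz");k=f["k"];c=dict(fx=k[0],fy=k[1],cx=k[2],cy=k[3])
    W=cloud(n,f["d"],c,f["T"])
    for b,(l,t,r,bo) in boxes.items():
        P=W[t:bo,l:r].reshape(-1,3);z=P[:,2]
        print(n,b,"zhist",np.histogram(z,bins=np.arange(-5,190,5)))
        for lo,hi in ([(44,58),(24,36)] if b=="plug" else [(155,185),(130,146)]):
            m=(z>lo)&(z<hi);Q=P[m]
            if len(Q): print(lo,hi,m.sum(),Q.mean(0).round(1),"mid",((Q.min(0)+Q.max(0))/2).round(1),np.ptp(Q,axis=0).round(1))
    
f=np.load("top0.npz")["p"]
a=cv2.resize(f[190:270,320:450],None,fx=5,fy=5,interpolation=cv2.INTER_CUBIC);cv2.imwrite("pics/croptray.png",a)
a=cv2.resize(f[205:270,165:240],None,fx=8,fy=8,interpolation=cv2.INTER_CUBIC);cv2.imwrite("pics/croptank.png",a)
E
```

```text
top plug zhist (array([124, 536, 209,  22,  39,  16,  81,  57,   7,   8,  48,  70,   0,
         0,   0,   0,   0,   0,   0,   0,   0,   0,   0,   0,   0,   0,
         0,   0,   0,   0,   0,   0,   0,   0,   0,   0,   0,   0]), array([ -5,   0,   5,  10,  15,  20,  25,  30,  35,  40,  45,  50,  55,
        60,  65,  70,  75,  80,  85,  90,  95, 100, 105, 110, 115, 120,
       125, 130, 135, 140, 145, 150, 155, 160, 165, 170, 175, 180, 185]))
44 58 120 [ 610.4 -298.    50.1] mid [ 610.6 -297.9   49.6] [32.9 35.6  9.8]
24 36 145 [ 609.3 -294.4   29.6] mid [ 610.7 -297.7   30. ] [54.4 54.  11.8]
top neck zhist (array([374, 316,  11,  88,  52,  16,   0,   4,   8,   3,   3,   0,   6,
         2,   2,   4,   1,   1,   2,   1,   3,   3,   9,   0,   1,   0,
        26,  78, 925, 229,  46,  52,  64, 113, 119,   6,   0,   0]), array([ -5,   0,   5,  10,  15,  20,  25,  30,  35,  40,  45,  50,  55,
        60,  65,  70,  75,  80,  85,  90,  95, 100, 105, 110, 115, 120,
       125, 130, 135, 140, 145, 150, 155, 160, 165, 170, 175, 180, 185]))
155 185 302 [557.8 234.7 163.4] mid [559.6 235.2 162
[... 598 characters left out ...]
   50.5] [39.4 36.  12.8]
24 36 132 [ 620.  -305.3   30.2] mid [ 592.8 -309.6   29.8] [93.5 71.2 11.4]
scene neck zhist (array([643, 445, 112, 175, 107,  40,  47,  50,  55,  52,  35,  46,  42,
        42,  33,  39,  42,  36,  31,  34,  17,  19,   5,  22,  40,  56,
        55, 127, 288, 120,  55,  48,  50,  74,  48,   4,   0,   0]), array([ -5,   0,   5,  10,  15,  20,  25,  30,  35,  40,  45,  50,  55,
        60,  65,  70,  75,  80,  85,  90,  95, 100, 105, 110, 115, 120,
       125, 130, 135, 140, 145, 150, 155, 160, 165, 170, 175, 180, 185]))
155 185 176 [560.9 231.5 162.2] mid [564.1 230.9 163.2] [69.4 59.9 16.4]
130 146 546 [570.5 220.1 137.6] mid [558.9 232.2 138. ] [118.1 115.7  16. ]
```

View pics/croptray.png

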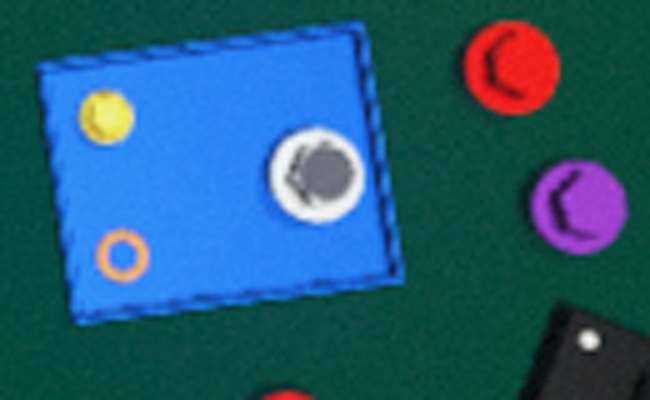

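View pics/croptank.png

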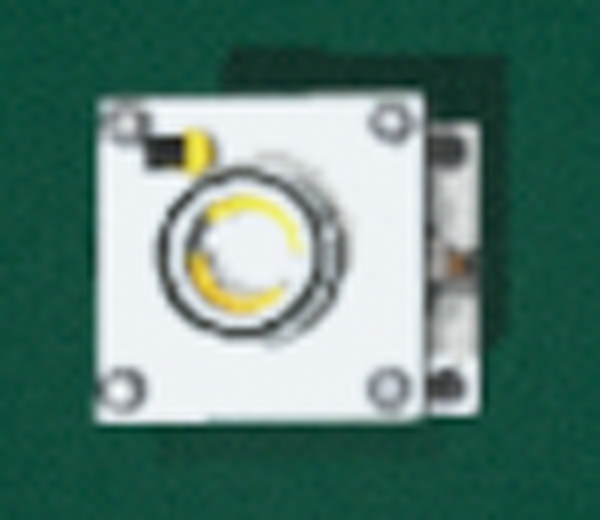

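The tray crop shows a bright steel, wide-flanged plug with a hex head, and its small brass spare is clearly different. The tank crop shows the brass ridges inside the neck. The depth data agrees with this: plug at about (610.5,-298), head top 50 mm up, and neck at about (559,234).

Next I'll move the wrist camera over the plug.

```bash
cat >> h.py <<'E'
def to(x,y,z,psi=None,s=None):
    "dp (cm, tool axes) and yaw turn deg about tool z to reach world TCP; psi=world yaw of tool x"
    s=s or sense();M=R.from_quat(s["orientation"]).as_matrix()
    dp=M.T@(np.array([x,y,z])-s["eef_pos"])/10
    p=np.degrees(np.arctan2(M[1,0],M[0,0]))
    print("t",round(s["time"],2),"pos",s["eef_pos"].round(1),"psi",p.round(2),"tilt",np.degrees(np.arccos(-M[2,2])).round(2),"q",s["q"].round(2),"F",s["wrist_force"].round(1),"M",s["moment"].round(2),"w",round(s["gripper_width"]*94,1))
    print("dp",dp.round(2),"turn z",None if psi is None else round((p-psi+180)%360-180,2))
E
python3 -c "
from h import *
to(610,-298,300)"
```

```text
t 0.45 pos [ 213.  -587.5  302.6] psi 19.93 tilt 0.01 q [ 1.18  0.42 -0.01  1.61  0.    1.11 -0.05] F [-0.   0.6  0. ] M [-0.05 -0.02  0.  ] w 94.2
dp [ 47.19 -13.69   0.26] turn z None
```

Call:
apply_moves --moves '[{"dp": [47.2,-13.7,0.2]},{"dp": [47.2,-13.7,0.2]},{"dp": [47.2,-13.7,0.2]},{"dp": [47.2,-13.7,0.2]},{"dp": [47.2,-13.7,0.2]},{"dp": [47.2,-13.7,0.2]},{"dp": [47.2,-13.7,0.2]},{"dp": [47.2,-13.7,0.2]}]'

```text
invalid input at $.moves[0]: expected keys dp, turn, claw
```

```bash
python3 -c "
from h import *
to(610,-298,300)"
```

```text
t 0.45 pos [ 213.  -587.5  302.6] psi 19.93 tilt 0.01 q [ 1.18  0.42 -0.01  1.61  0.    1.11 -0.05] F [-0.   0.6  0. ] M [-0.05 -0.02  0.  ] w 94.2
dp [ 47.19 -13.69   0.26] turn z None
```

Call:
apply_moves --moves '[{"dp": [47.2,-13.7,0.2],"turn": [0,0,0],"claw": 9.4},{"dp": [47.2,-13.7,0.2],"turn": [0,0,0],"claw": 9.4},{"dp": [47.2,-13.7,0.2],"turn": [0,0,0],"claw": 9.4},{"dp": [47.2,-13.7,0.2],"turn": [0,0,0],"claw": 9.4},{"dp": [47.2,-13.7,0.2],"turn": [0,0,0],"claw": 9.4},{"dp": [47.2,-13.7,0.2],"turn": [0,0,0],"claw": 9.4},{"dp": [47.2,-13.7,0.2],"turn": [0,0,0],"claw": 9.4},{"dp": [47.2,-13.7,0.2],"turn": [0,0,0],"claw": 9.4}]'

```text
time: 1.25
eef_pos: [537.5, -350.4, 301.2]
orientation: [0.985, 0.173, 0.0, 0.0]
wrist_force: [-0.4, -2.2, -0.6]
gripper_width: 1.0
```

```bash
python3 -c "
from h import *
to(610,-298,300)"
```

```text
t 1.25 pos [ 537.5 -350.4  301.2] psi 19.91 tilt 0.02 q [ 0.64  0.45 -0.15  1.57  0.07  1.13 -0.75] F [-0.4 -2.2 -0.6] M [-0.05 -0.   -0.05] w 94.0
dp [ 8.6  -2.46  0.12] turn z None
```

Call:
apply_moves --moves '[{"dp": [8.6,-2.4,0.2],"turn": [0,0,0],"claw": 9.4},{"dp": [8.6,-2.4,0.2],"turn": [0,0,0],"claw": 9.4},{"dp": [8.6,-2.4,0.2],"turn": [0,0,0],"claw": 9.4},{"dp": [8.6,-2.4,0.2],"turn": [0,0,0],"claw": 9.4}]'

```text
time: 1.65
eef_pos: [609.3, -299.2, 298.6]
orientation: [0.985, 0.174, -0.0, -0.0]
wrist_force: [0.1, -0.0, 0.1]
gripper_width: 0.999
```

```bash
cat >> h.py <<'E'
def shot(name,tag):
    s=sense();c,T=camT(name,s);p,d=capture(name);cv2.imwrite(f"pics/{tag}.png",p)
    np.savez(f"{tag}.npz",p=p,d=d,T=T,k=[c["fx"],c["fy"],c["cx"],c["cy"]]);return p,d,c,T
E
python3 -c "
from h import *
to(610,-298,300)
p,d,c,T=shot('wrist','w1')
W=cloud('w',d,c,T);z=W[...,2]
for lo,hi in ((45,56),(25,35)):
  m=(z>lo)&(z<hi)&(np.hypot(W[...,0]-610,W[...,1]+298)<45);Q=W[m];print(m.sum(),Q.mean(0).round(1),((Q.min(0)+Q.max(0))/2).round(1),np.ptp(Q,axis=0).round(1),np.median(Q[:,2]))
to(610,-298,300)
for r in outline_of('wrist','plug')[:4]: print(r['p'],r['extent'])
"
```

```text
t 1.65 pos [ 609.3 -299.2  298.6] psi 20.01 tilt 0.04 q [ 0.52  0.52 -0.16  1.46  0.09  1.16 -0.88] F [ 0.1 -0.   0.1] M [-0.07  0.03 -0.08] w 93.9
dp [ 0.11 -0.09 -0.14] turn z None
941 [ 612.1 -298.9   49.8] [ 611.7 -299.2   48.8] [36.3 37.6  7.2] 49.81053462270813
1019 [ 615.5 -297.8   29.3] [ 611.6 -299.1   30.3] [55.5 55.1  8.6] 29.30850970617547
t 1.7 pos [ 608.5 -300.3  298.8] psi 19.91 tilt 0.04 q [ 0.52  0.52 -0.16  1.46  0.09  1.16 -0.88] F [-1.   0.2  0. ] M [ 0.05  0.01 -0.  ] w 94.3
dp [ 0.22 -0.17 -0.12] turn z None
0.95 [198.5, 283.2, 246.3, 301.9]
0.93 [316.4, 16.7, 373.0, 76.2]
0.9 [251.4, 164.4, 302.3, 215.3]
0.81 [377.4, 142.4, 430.9, 193.0]
```

View pics/w1.png

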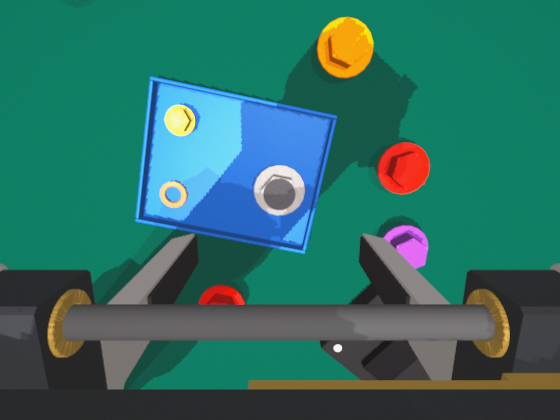

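The wrist view shows the steel plug at (279,190), and the wrist position agrees with the top camera to within 1-2 mm. Next is the hex orientation.

```bash
python3 - <<'E'
from h import *
f=np.load("w1.npz");p,d,T,k=f["p"],f["d"],f["T"],f["k"];c=dict(fx=k[0],fy=k[1],cx=k[2],cy=k[3])
g=cv2.cvtColor(p,cv2.COLOR_BGR2GRAY)
cv2.imwrite("pics/w1c.png",cv2.resize(p[150:230,235:325],None,fx=7,fy=7,interpolation=cv2.INTER_CUBIC))
def rect(p,T,c,x0,y0,z0,r=35,px=6):
    n=2*r*px; A=np.linspace(-r,r,n)
    X,Y=np.meshgrid(x0+A,y0+A[::-1]) # col=+x,row up=+y
    P=np.stack([X,Y,np.full_like(X,z0)],-1)
    q=(P-T[:3,3])@T[:3,:3]
    u=q[...,0]/q[...,2]*c["fx"]+c["cx"];v=q[...,1]/q[...,2]*c["fy"]+c["cy"]
    return cv2.remap(p,u.astype(np.float32),v.astype(np.float32),cv2.INTER_CUBIC)
cv2.imwrite("pics/w1r.png",rect(p,T,c,611.5,-299,50))
E
```

```text
(no output)
```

View pics/w1r.png

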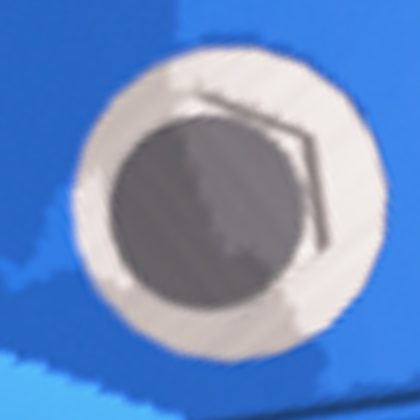

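The flat normals come out at about 9° + 60k in world axes, and the head centre at about (611,-299.2). I'll approach with the jaws across a pair of flats, tool yaw 39°.

```bash
python3 -c "
from h import *
to(611.2,-299.2,131,39)"
```

```text
t 1.75 pos [ 608.1 -300.9  299. ] psi 19.85 tilt 0.04 q [ 0.53  0.52 -0.16  1.46  0.09  1.16 -0.88] F [ 0.6 -0.4  0.1] M [-0.04 -0.01  0.03] w 93.9
dp [ 0.36 -0.06 16.8 ] turn z -19.15
```

Call:
apply_moves --moves '[{"dp": [0.3,0,4],"turn": [0,0,-8],"claw": 9.4},{"dp": [0.3,0,8],"turn": [0,0,-15],"claw": 9.4},{"dp": [0.3,0,11],"turn": [0,0,-19],"claw": 9.4},{"dp": [0.3,0,11],"turn": [0,0,-19],"claw": 9.4},{"dp": [0.3,0,11],"turn": [0,0,-19],"claw": 9.4}]'

```text
time: 2.25
eef_pos: [611.3, -299.9, 190.1]
orientation: [0.943, 0.331, 0.0, 0.0]
wrist_force: [0.5, -0.3, 0.4]
gripper_width: 1.002
```

```bash
python3 - <<'E'
from h import *
to(611.2,-299.2,131,39)
p,d,c,T=shot('wrist','w2')
W=cloud('w',d,c,T);z=W[...,2]
for lo,hi in ((45,56),(25,35)):
  m=(z>lo)&(z<hi)&(np.hypot(W[...,0]-611,W[...,1]+299)<45);Q=W[m];print(m.sum(),((Q.min(0)+Q.max(0))/2).round(1),np.ptp(Q,axis=0).round(1),np.median(Q[:,2]))
to(611.2,-299.2,131,39)
E
```

```text
t 2.25 pos [ 611.3 -299.9  190.1] psi 38.71 tilt 0.02 q [ 0.56  0.64 -0.22  1.55  0.16  0.98 -0.6 ] F [ 0.5 -0.3  0.4] M [-0.   -0.02 -0.04] w 94.2
dp [ 0.04 -0.07  5.9 ] turn z -0.29
1968 [ 611.8 -298.9   48.6] [36.3 38.4  7.1] 49.848537194510584
1863 [ 611.6 -299.1   30.1] [55.5 55.4  9.8] 29.341070702544783
t 2.3 pos [ 611.9 -299.9  191. ] psi 38.74 tilt 0.12 q [ 0.56  0.64 -0.22  1.54  0.16  0.98 -0.6 ] F [0.1 0.1 0.4] M [-0.   -0.03 -0.04] w 94.3
dp [-0.02 -0.11  6.  ] turn z -0.26
```

View pics/w2.png

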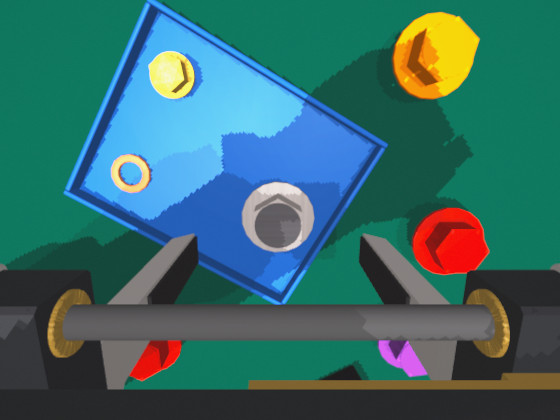

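The plug is centred between the fingers at (278,217), with one hex vertex pointing along tool x, so the flats face the jaws. I'll descend and grip.

Call:
apply_moves --moves '[{"dp": [0,-0.1,3],"turn": [0,0,0],"claw": 9.4},{"dp": [0,-0.1,5],"turn": [0,0,0],"claw": 9.4},{"dp": [0,-0.1,5.9],"turn": [0,0,0],"claw": 7},{"dp": [0,-0.1,5.9],"turn": [0,0,0],"claw": 6},{"dp": [0,-0.1,5.9],"turn": [0,0,0],"claw": 5}]' --force 40

```text
time: 2.8
eef_pos: [611.7, -298.5, 131.7]
orientation: [0.943, 0.333, 0.001, 0.001]
wrist_force: [0.4, 0.3, -0.8]
gripper_width: 0.786
```

```bash
python3 -c "
from h import *
to(611.2,-299.2,131,39)"
```

```text
t 2.8 pos [ 611.7 -298.5  131.7] psi 38.89 tilt 0.11 q [ 0.55  0.71 -0.21  1.57  0.18  0.88 -0.61] F [ 0.4  0.3 -0.8] M [-0.02 -0.04  0.01] w 73.9
dp [-0.08  0.02  0.07] turn z -0.11
```

Call:
apply_moves --moves '[{"dp": [0,0,0],"turn": [0,0,0],"claw": 2.5},{"dp": [0,0,0],"turn": [0,0,0],"claw": 2.5},{"dp": [0,0,0],"turn": [0,0,0],"claw": 2.5},{"dp": [0,0,0],"turn": [0,0,0],"claw": 2.5},{"dp": [0,0,0],"turn": [0,0,0],"claw": 2.5},{"dp": [0,0,0],"turn": [0,0,0],"claw": 2.5},{"dp": [0,0,0],"turn": [0,0,0],"claw": 2.5},{"dp": [0,0,0],"turn": [0,0,0],"claw": 2.5}]' --force 40

```text
time: 3.6
eef_pos: [611.0, -298.2, 130.1]
orientation: [0.943, 0.333, 0.0, 0.0]
wrist_force: [-0.3, 1.4, 2.9]
gripper_width: 0.354
```

```bash
python3 -c "
from h import *
to(611.2,-299.2,131,39)"
```

```text
t 3.6 pos [ 611.  -298.2  130.1] psi 38.92 tilt 0.0 q [ 0.55  0.71 -0.21  1.58  0.18  0.87 -0.61] F [-0.3  1.4  2.9] M [ 0.08  0.03 -0.05] w 33.3
dp [-0.05  0.09 -0.09] turn z -0.08
```

Call:
apply_moves --moves '[{"dp": [0,0,-4],"turn": [0,0,0],"claw": 2.5},{"dp": [0,0,-8],"turn": [0,0,0],"claw": 2.5},{"dp": [0,0,-12],"turn": [0,0,0],"claw": 2.5},{"dp": [0,0,-16],"turn": [0,0,0],"claw": 2.5},{"dp": [0,0,-20],"turn": [0,0,0],"claw": 2.5},{"dp": [0,0,-22],"turn": [0,0,0],"claw": 2.5},{"dp": [0,0,-22],"turn": [0,0,0],"claw": 2.5}]'

```text
time: 4.3
eef_pos: [611.6, -298.3, 353.0]
orientation: [0.943, 0.333, 0.002, 0.002]
wrist_force: [0.9, 0.3, -2.0]
gripper_width: 0.361
```

```bash
python3 - <<'E'
from h import *
to(470,160,352)
p,d,c,T=shot('scene','s2')
M=Ttool(sense()); P=M[:3,3]-np.array([0,0,120]); q=(P-T[:3,3])@T[:3,:3]; u=int(q[0]/q[2]*c['fx']+c['cx']);v=int(q[1]/q[2]*c['fy']+c['cy']);print(u,v)
cv2.imwrite('pics/s2c.png',cv2.resize(p[v-35:v+35,u-40:u+40],None,fx=9,fy=9,interpolation=cv2.INTER_CUBIC))
p,d,c,T=shot('wrist','w3')
E
```

```text
t 4.3 pos [ 611.6 -298.3  353. ] psi 38.92 tilt 0.25 q [ 0.57  0.49 -0.24  1.4   0.12  1.26 -0.57] F [ 0.9  0.3 -2. ] M [-0.01 -0.07 -0.09] w 33.9
dp [ 1.778e+01 -4.456e+01 -4.000e-02] turn z None
174 232
```

View pics/s2c.png

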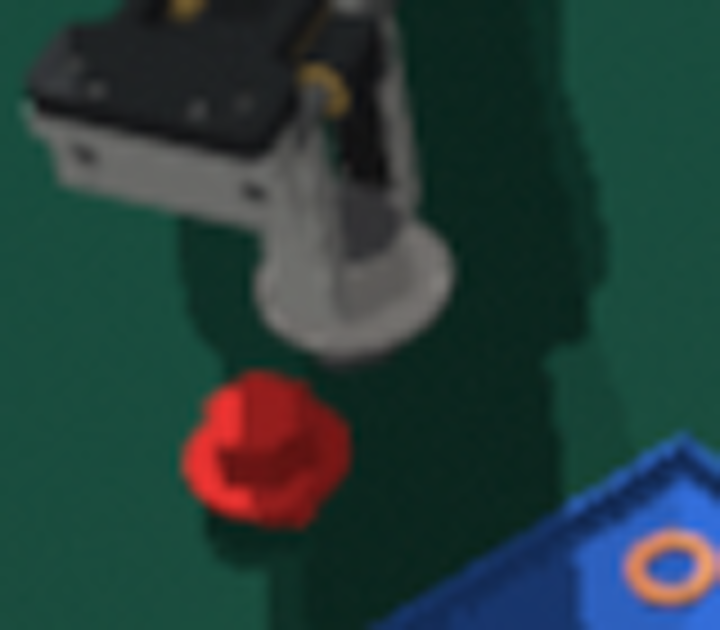

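View pics/w3.png

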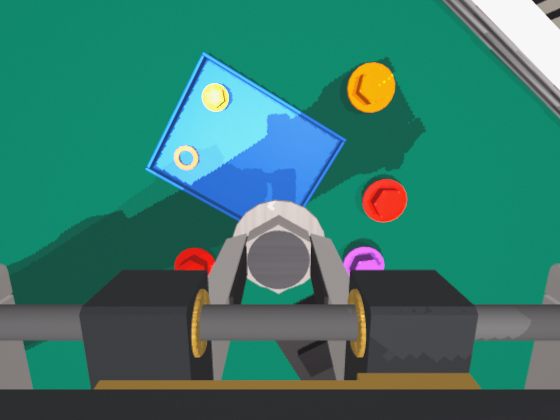

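The plug is held squarely. The flange hides the lugs, so the backward turn will find the start. I'll travel beside the tank for a close look at the neck.

```bash
python3 -c "
from h import *
to(489,177,352,39)"
```

```text
t 4.4 pos [ 610.8 -298.   349. ] psi 38.93 tilt 0.06 q [ 0.57  0.49 -0.24  1.4   0.12  1.26 -0.57] F [-0.8 -0.8 -3. ] M [-0.06  0.05  0.01] w 33.7
dp [ 20.38 -44.61  -0.27] turn z -0.07
```

Call:
apply_moves --moves '[{"dp": [20.3,-44.6,0],"turn": [0,0,0],"claw": 2.5},{"dp": [20.3,-44.6,0],"turn": [0,0,0],"claw": 2.5},{"dp": [20.3,-44.6,0],"turn": [0,0,0],"claw": 2.5},{"dp": [20.3,-44.6,0],"turn": [0,0,0],"claw": 2.5},{"dp": [20.3,-44.6,0],"turn": [0,0,0],"claw": 2.5},{"dp": [20.3,-44.6,0],"turn": [0,0,0],"claw": 2.5},{"dp": [20.3,-44.6,0],"turn": [0,0,0],"claw": 2.5},{"dp": [20.3,-44.6,0],"turn": [0,0,0],"claw": 2.5}]'

```text
time: 5.2
eef_pos: [509.7, 90.8, 348.4]
orientation: [0.943, 0.333, -0.001, -0.0]
wrist_force: [2.1, 0.2, -2.5]
gripper_width: 0.356
```

```bash
python3 -c "
from h import *
to(489,177,352,39)"
```

```text
t 5.2 pos [509.7  90.8 348.4] psi 38.92 tilt 0.14 q [ 0.15  0.21 -0.44  1.81  0.1   1.15 -1.22] F [ 2.1  0.2 -2.5] M [-0.04 -0.07 -0.02] w 33.5
dp [ 3.8  -8.01 -0.36] turn z -0.08
```

Call:
apply_moves --moves '[{"dp": [3.7,-7.9,-0.2],"turn": [0,0,0],"claw": 2.5},{"dp": [3.7,-7.9,-0.2],"turn": [0,0,0],"claw": 2.5},{"dp": [3.7,-7.9,-0.2],"turn": [0,0,0],"claw": 2.5},{"dp": [3.7,-7.9,-0.2],"turn": [0,0,0],"claw": 2.5},{"dp": [3.7,-7.9,-0.2],"turn": [0,0,0],"claw": 2.5}]'

```text
time: 5.7
eef_pos: [490.4, 172.7, 350.9]
orientation: [0.943, 0.333, -0.001, 0.0]
wrist_force: [0.2, 0.6, -1.5]
gripper_width: 0.36
```

```bash
python3 - <<'E'
from h import *
to(489,177,352,39)
p,d,c,T=shot('wrist','w4')
to(489,177,352,39)
for r in outline_of('wrist','tank')[:2]: print(r['p'],r['extent'])
W=cloud('w',d,c,T);z=W[...,2]
for lo,hi in ((160,175),(132,144)):
  m=(z>lo)&(z<hi)&(np.hypot(W[...,0]-559,W[...,1]-234)<(36 if lo>150 else 90));Q=W[m];print(m.sum(),((Q.min(0)+Q.max(0))/2).round(1),np.ptp(Q,axis=0).round(1),np.median(Q[:,2]))
E
```

```text
t 5.7 pos [490.4 172.7 350.9] psi 38.85 tilt 0.11 q [ 0.03  0.22 -0.5   1.8   0.11  1.16 -1.39] F [ 0.2  0.6 -1.5] M [-0.01 -0.05 -0.01] w 33.9
dp [ 0.16 -0.42 -0.11] turn z -0.15
t 5.75 pos [490.6 172.6 351.2] psi 38.82 tilt 0.08 q [ 0.03  0.21 -0.5   1.8   0.11  1.16 -1.39] F [-0.1 -0.5 -1.6] M [-0.01 -0.04 -0.03] w 33.8
dp [ 0.15 -0.44 -0.08] turn z -0.18
0.76 [186.0, 1.2, 361.6, 186.4]
2800 [558.6 234.8 164.1] [60.  60.   8.1] 164.09233540011232
12681 [558.8 234.8 139.1] [113.  113.1   9.9] 137.27560717982294
```

View pics/w4.png

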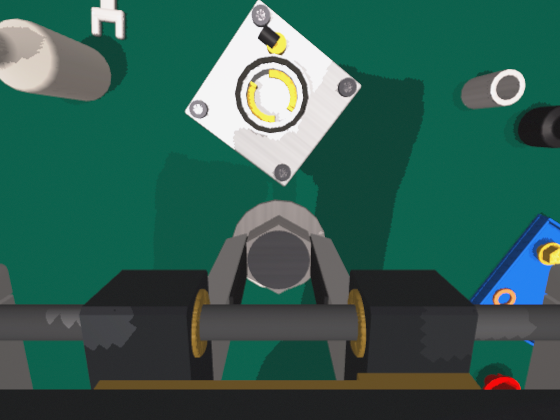

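The neck is at (272,95), centred at (558.7,234.8) with the rim near z 164, and it matches the top view. Now the ridge angles.

```bash
python3 - <<'E'
from h import *
f=np.load("w4.npz");p,d,T,k=f["p"],f["d"],f["T"],f["k"];c=dict(fx=k[0],fy=k[1],cx=k[2],cy=k[3])
def rect(p,T,c,x0,y0,z0,r=35,px=7):
    n=2*r*px; A=np.linspace(-r,r,n)
    X,Y=np.meshgrid(x0+A,y0+A[::-1])
    P=np.stack([X,Y,np.full_like(X,z0)],-1)
    q=(P-T[:3,3])@T[:3,:3]
    u=q[...,0]/q[...,2]*c["fx"]+c["cx"];v=q[...,1]/q[...,2]*c["fy"]+c["cy"]
    return cv2.remap(p,u.astype(np.float32),v.astype(np.float32),cv2.INTER_CUBIC)
cv2.imwrite("pics/w4r.png",rect(p,T,c,558.7,234.8,159))
E
```

```text
(no output)
```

View pics/w4r.png

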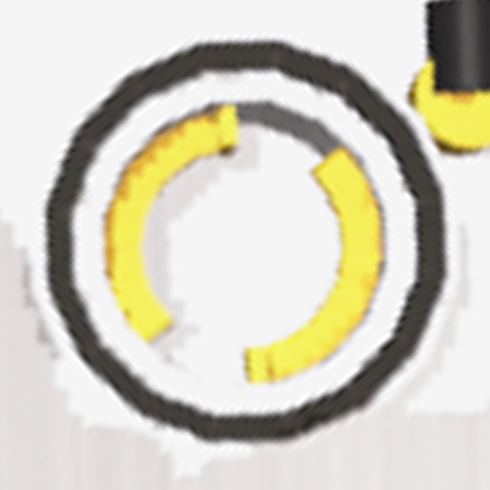

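Seen from above, the gaps between the ridges are centred at about 70° and 250°, with blunt starts at 46° and 226° and stops at about 98° and 278°. Next I'll measure the held plug with the same camera, so the calibration bias cancels.

```bash
python3 - <<'E'
from h import *
f=np.load("w4.npz");p,d,T,k=f["p"],f["d"],f["T"],f["k"];c=dict(fx=k[0],fy=k[1],cx=k[2],cy=k[3])
W=cloud('w',d,c,T);tcp=np.array([490.4,172.7,350.9])
B=W[195:300,225:335].reshape(-1,3);r=B-tcp
print(np.histogram(r[:,2],bins=np.arange(-130,-60,4)))
for lo,hi in ((-86,-76),(-104,-94)):
    m=(r[:,2]>lo)&(r[:,2]<hi);Q=r[m];print(m.sum(),np.median(Q,0).round(1),((Q.min(0)+Q.max(0))/2).round(1),np.ptp(Q,axis=0).round(1))
# ellipse-fit head circle
g=cv2.cvtColor(p,cv2.COLOR_BGR2GRAY)
cc=cv2.resize(p[190:300,220:340],None,fx=5,fy=5);cv2.imwrite("pics/w4h.png",cc)
E
```

```text
(array([   0,    0,    0,    0,    0,    0,   70, 1738,  145,  185,  228,
        264, 3471,  184,  180,  178,  191]), array([-130, -126, -122, -118, -114, -110, -106, -102,  -98,  -94,  -90,
        -86,  -82,  -78,  -74,  -70,  -66,  -62]))
3837 [  0.9   0.7 -80.1] [  3.3   4.3 -81. ] [43.3 47.  10. ]
1950 [  16.4   13.3 -100.7] [ -0.1   0.1 -99. ] [55.7 54.6  9.9]
```

View pics/w4h.png

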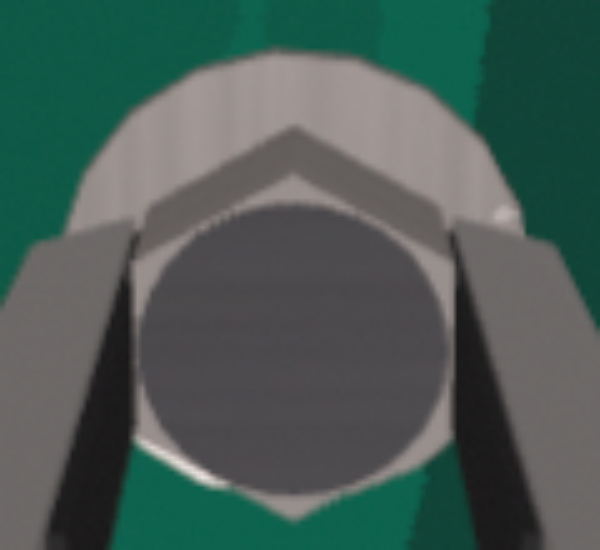

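```bash
python3 - <<'E'
from h import *
f=np.load("w4.npz");d,T,k=f["d"],f["T"],f["k"]
u,v=278.7,259.7; D=np.median(d[250:268,270:288])
P=T[:3,:3]@np.array([(u-k[2])/k[0]*D,(v-k[3])/k[1]*D,D])+T[:3,3];print(P.round(1),(P-[490.4,172.7,350.9]).round(1))
to(558.5,234.8,310,24)
E
```

```text
[490.5 172.6 271.1] [  0.1  -0.1 -79.8]
t 5.8 pos [490.6 172.7 351.4] psi 38.82 tilt 0.06 q [ 0.03  0.21 -0.5   1.8   0.11  1.16 -1.39] F [-0.8 -0.1 -2.3] M [-0.04 -0.02 -0.01] w 33.9
dp [ 9.19 -0.58  4.13] turn z 14.82
```

Call:
apply_moves --moves '[{"dp": [4.5,-0.3,0],"turn": [0,0,8],"claw": 2.5},{"dp": [9.2,-0.6,1],"turn": [0,0,15],"claw": 2.5},{"dp": [9.2,-0.6,4],"turn": [0,0,15],"claw": 2.5},{"dp": [9.2,-0.6,4],"turn": [0,0,15],"claw": 2.5},{"dp": [9.2,-0.6,4],"turn": [0,0,15],"claw": 2.5},{"dp": [9.2,-0.6,4],"turn": [0,0,15],"claw": 2.5}]'

```text
time: 6.4
eef_pos: [558.3, 235.6, 313.6]
orientation: [0.978, 0.207, 0.001, 0.0]
wrist_force: [0.3, 0.2, -2.1]
gripper_width: 0.359
```

```bash
python3 - <<'E'
from h import *
f=np.load("w4.npz");k=f["k"];W=cloud('w',f["d"],dict(fx=k[0],fy=k[1],cx=k[2],cy=k[3]),f["T"])
print("fitting z",W[24:52,258:288,2].max().round(1))
to(558.5,234.8,282,24)
p,d,c,T=shot('top','t5');cv2.imwrite('pics/t5c.png',cv2.resize(p[195:275,155:240],None,fx=7,fy=7,interpolation=cv2.INTER_CUBIC))
to(558.5,234.8,282,24)
E
```

```text
fitting z 432.2
t 6.4 pos [558.3 235.6 313.6] psi 23.89 tilt 0.09 q [-0.1   0.41 -0.46  1.64  0.2   1.14 -1.76] F [ 0.3  0.2 -2.1] M [ 0.03  0.02 -0.01] w 33.8
dp [-0.02  0.08  3.16] turn z -0.11
t 6.45 pos [558.3 235.7 313.7] psi 23.89 tilt 0.11 q [-0.1   0.41 -0.46  1.64  0.2   1.14 -1.76] F [-0.1  0.3 -1.9] M [-0.03 -0.06 -0.04] w 33.4
dp [-0.03  0.09  3.17] turn z -0.11
```

View pics/t5c.png

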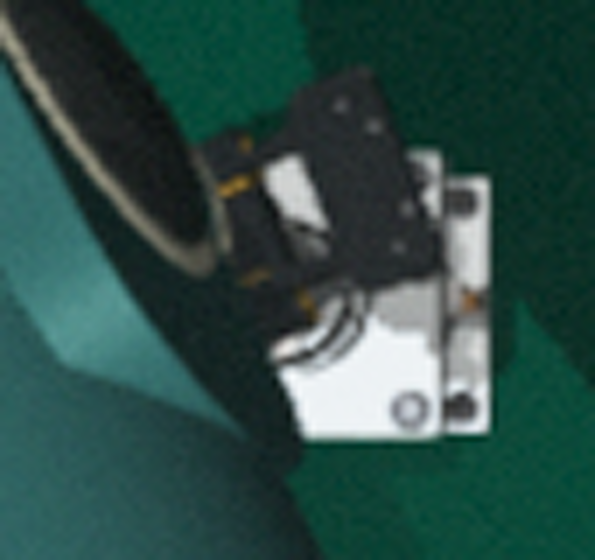

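The top view (arm partly in the way) shows the gripper over the neck and clear of the tank. I'll descend in stages and watch the force.

Call:
apply_moves --moves '[{"dp": [0,0.1,1.2],"turn": [0,0,0],"claw": 2.5},{"dp": [0,0.1,2.2],"turn": [0,0,0],"claw": 2.5},{"dp": [0,0.1,2.4],"turn": [0,0,0],"claw": 2.5},{"dp": [0,0.1,2.6],"turn": [0,0,0],"claw": 2.5},{"dp": [0,0.1,2.6],"turn": [0,0,0],"claw": 2.5}]'

```text
time: 6.95
eef_pos: [558.5, 235.5, 285.8]
orientation: [0.978, 0.207, -0.0, -0.0]
wrist_force: [-0.1, 1.2, -1.2]
gripper_width: 0.361
```

Call:
apply_moves --moves '[{"dp": [0,0,0.1],"turn": [0,0,0],"claw": 2.5},{"dp": [0,0,0.2],"turn": [0,0,0],"claw": 2.5},{"dp": [0,0,0.2],"turn": [0,0,0],"claw": 2.5}]'

```text
time: 7.25
eef_pos: [558.5, 235.5, 284.0]
orientation: [0.978, 0.207, 0.0, -0.0]
wrist_force: [-0.0, -0.5, -1.7]
gripper_width: 0.357
```

```bash
python3 -c "
from h import *
to(558.5,234.8,282,24)"
```

```text
t 7.25 pos [558.5 235.5 284. ] psi 23.93 tilt 0.0 q [-0.11  0.44 -0.45  1.67  0.21  1.08 -1.77] F [-0.  -0.5 -1.7] M [ 0.01  0.04 -0.01] w 33.6
dp [-0.03  0.06  0.2 ] turn z -0.07
```

Call:
apply_moves --moves '[{"dp": [0,0.05,0.1],"turn": [0,0,0],"claw": 2.5},{"dp": [0,0.05,0.2],"turn": [0,0,0],"claw": 2.5},{"dp": [0,0.05,0.2],"turn": [0,0,0],"claw": 2.5}]'

```text
time: 7.55
eef_pos: [558.7, 234.9, 281.9]
orientation: [0.978, 0.207, -0.0, -0.0]
wrist_force: [-0.9, -0.2, -2.1]
gripper_width: 0.355
```

Call:
apply_moves --moves '[{"dp": [0,0,0.1],"turn": [0,0,0],"claw": 2.5},{"dp": [0,0,0.15],"turn": [0,0,0],"claw": 2.5},{"dp": [0,0,0.15],"turn": [0,0,0],"claw": 2.5}]'

```text
time: 7.85
eef_pos: [558.7, 235.0, 280.4]
orientation: [0.978, 0.207, -0.0, -0.0]
wrist_force: [0.6, -1.1, -1.6]
gripper_width: 0.359
```

```bash
python3 -c "
from h import *
to(558.5,234.8,280,24)"
```

```text
t 7.85 pos [558.7 235.  280.4] psi 23.93 tilt 0.01 q [-0.11  0.44 -0.45  1.67  0.21  1.08 -1.77] F [ 0.6 -1.1 -1.6] M [-0.01 -0.03  0.01] w 33.8
dp [-0.03  0.01  0.04] turn z -0.07
```

Flange is about 12 mm above the rim and there is no contact yet, so I'll use finer steps.

Call:
apply_moves --moves '[{"dp": [0,0,0.05],"turn": [0,0,0],"claw": 2.5},{"dp": [0,0,0.1],"turn": [0,0,0],"claw": 2.5},{"dp": [0,0,0.1],"turn": [0,0,0],"claw": 2.5}]'

```text
time: 8.15
eef_pos: [558.7, 235.0, 279.5]
orientation: [0.978, 0.207, -0.0, -0.0]
wrist_force: [-0.6, -0.3, -1.5]
gripper_width: 0.358
```

Call:
apply_moves --moves '[{"dp": [0,0,0.05],"turn": [0,0,0],"claw": 2.5},{"dp": [0,0,0.1],"turn": [0,0,0],"claw": 2.5},{"dp": [0,0,0.1],"turn": [0,0,0],"claw": 2.5}]'

```text
time: 8.45
eef_pos: [558.7, 235.1, 278.7]
orientation: [0.978, 0.207, 0.0, -0.0]
wrist_force: [-1.6, -0.0, 2.8]
gripper_width: 0.36
```

Contact, about 4.5 N, with the flange about 10.6 mm above the rim: the lugs are on a ridge. Now I'll turn backward (anticlockwise), rising with the thread.

Call:
apply_moves --moves '[{"dp": [0,0,-0.01],"turn": [0,0,-6],"claw": 2.5},{"dp": [0,0,-0.03],"turn": [0,0,-12],"claw": 2.5},{"dp": [0,0,-0.04],"turn": [0,0,-16],"claw": 2.5},{"dp": [0,0,-0.04],"turn": [0,0,-16],"claw": 2.5}]'

```text
time: 8.85
eef_pos: [558.7, 234.9, 278.7]
orientation: [0.94, 0.342, -0.0, -0.0]
wrist_force: [-0.6, -0.1, -2.1]
gripper_width: 0.36
```

```bash
python3 -c "
from h import *
to(558.5,234.8,280,24)"
```

```text
t 8.85 pos [558.7 234.9 278.7] psi 39.99 tilt 0.03 q [-0.06  0.45 -0.51  1.67  0.24  1.08 -1.52] F [-0.6 -0.1 -2.1] M [-0.06 -0.05  0.02] w 33.9
dp [-0.02 -0.01 -0.13] turn z 15.99
```

The force went away at the same height, so it may have come off a start. I'll lower carefully to feel.

Call:
apply_moves --moves '[{"dp": [0,0,0.05],"turn": [0,0,0],"claw": 2.5},{"dp": [0,0,0.1],"turn": [0,0,0],"claw": 2.5},{"dp": [0,0,0.1],"turn": [0,0,0],"claw": 2.5}]'

```text
time: 9.15
eef_pos: [558.7, 235.0, 277.8]
orientation: [0.94, 0.341, -0.0, -0.0]
wrist_force: [0.1, -1.0, -1.6]
gripper_width: 0.355
```

Call:
apply_moves --moves '[{"dp": [0,0,0.05],"turn": [0,0,0],"claw": 2.5},{"dp": [0,0,0.1],"turn": [0,0,0],"claw": 2.5},{"dp": [0,0,0.1],"turn": [0,0,0],"claw": 2.5}]'

```text
time: 9.45
eef_pos: [558.7, 235.0, 277.0]
orientation: [0.94, 0.341, 0.0, -0.0]
wrist_force: [-0.2, 0.4, -1.3]
gripper_width: 0.359
```

Call:
apply_moves --moves '[{"dp": [0,0,0.05],"turn": [0,0,0],"claw": 2.5},{"dp": [0,0,0.1],"turn": [0,0,0],"claw": 2.5},{"dp": [0,0,0.1],"turn": [0,0,0],"claw": 2.5}]'

```text
time: 9.75
eef_pos: [558.9, 235.2, 276.6]
orientation: [0.94, 0.341, 0.001, -0.0]
wrist_force: [-1.6, -0.5, 6.8]
gripper_width: 0.358
```

Call:
apply_moves --moves '[{"dp": [0,0,0.05],"turn": [0,0,0],"claw": 2.5},{"dp": [0,0,0.1],"turn": [0,0,0],"claw": 2.5},{"dp": [0,0,0.1],"turn": [0,0,0],"claw": 2.5}]'

```text
time: 10.05
eef_pos: [559.2, 235.4, 276.4]
orientation: [0.94, 0.341, 0.001, -0.0]
wrist_force: [-2.9, -2.1, 16.1]
gripper_width: 0.358
```

```bash
python3 -c "
from h import *
to(558.5,234.8,280,24)"
```

```text
t 10.05 pos [559.2 235.4 276.4] psi 39.92 tilt 0.12 q [-0.07  0.45 -0.51  1.68  0.25  1.07 -1.52] F [-2.9 -2.1 16.1] M [-0.36  0.82 -0.04] w 33.6
dp [-0.09  0.   -0.36] turn z 15.92
```

It fell about 2.3 mm off the top of a stop onto a ridge and bears again, at about 18 N. By the image, the lugs are at about 130°, so roughly 115° more anticlockwise is needed. I'll ease off and keep turning, rising with the ridge.

Call:
apply_moves --moves '[{"dp": [0,0,-0.1],"turn": [0,0,0],"claw": 2.5},{"dp": [0,0,-0.12],"turn": [0,0,-6],"claw": 2.5},{"dp": [0,0,-0.15],"turn": [0,0,-13],"claw": 2.5},{"dp": [0,0,-0.17],"turn": [0,0,-20],"claw": 2.5},{"dp": [0,0,-0.17],"turn": [0,0,-20],"claw": 2.5}]'

```text
time: 10.55
eef_pos: [559.1, 235.2, 277.3]
orientation: [0.865, 0.501, 0.001, -0.0]
wrist_force: [-0.5, 0.9, 6.7]
gripper_width: 0.358
```

```bash
python3 -c "
from h import *
to(558.5,234.8,280,24)"
```

```text
t 10.55 pos [559.1 235.2 277.3] psi 60.19 tilt 0.08 q [-0.01  0.47 -0.58  1.67  0.28  1.08 -1.2 ] F [-0.5  0.9  6.7] M [ 0.    0.12 -0.  ] w 33.6
dp [-0.07 -0.03 -0.27] turn z 36.19
```

Riding the ridge at about 8 N net, and climbing as expected. I'll continue.

Call:
apply_moves --moves '[{"dp": [0,0,-0.02],"turn": [0,0,-7],"claw": 2.5},{"dp": [0,0,-0.04],"turn": [0,0,-14],"claw": 2.5},{"dp": [0,0,-0.06],"turn": [0,0,-21],"claw": 2.5},{"dp": [0,0,-0.08],"turn": [0,0,-26],"claw": 2.5},{"dp": [0,0,-0.08],"turn": [0,0,-26],"claw": 2.5}]'

```text
time: 11.05
eef_pos: [559.1, 235.3, 278.1]
orientation: [0.731, 0.683, 0.001, 0.0]
wrist_force: [-0.2, -0.1, 7.5]
gripper_width: 0.358
```

```bash
python3 -c "
from h import *
to(558.5,234.8,280,24)"
```

```text
t 11.05 pos [559.1 235.3 278.1] psi 86.12 tilt 0.08 q [ 0.05  0.49 -0.68  1.67  0.34  1.1  -0.79] F [-0.2 -0.1  7.5] M [-0.06  0.04  0.03] w 33.6
dp [-0.05 -0.06 -0.19] turn z 62.12
```

Call:
apply_moves --moves '[{"dp": [0,0,-0.02],"turn": [0,0,-7],"claw": 2.5},{"dp": [0,0,-0.04],"turn": [0,0,-14],"claw": 2.5},{"dp": [0,0,-0.06],"turn": [0,0,-21],"claw": 2.5},{"dp": [0,0,-0.08],"turn": [0,0,-26],"claw": 2.5},{"dp": [0,0,-0.08],"turn": [0,0,-26],"claw": 2.5}]'

```text
time: 11.55
eef_pos: [559.1, 235.3, 279.0]
orientation: [0.558, 0.83, 0.001, 0.0]
wrist_force: [1.2, -0.2, 6.8]
gripper_width: 0.357
```

```bash
python3 -c "
from h import *
to(558.5,234.8,280,24)"
```

```text
t 11.55 pos [559.1 235.3 279. ] psi 112.12 tilt 0.09 q [ 0.12  0.52 -0.77  1.67  0.39  1.12 -0.38] F [ 1.2 -0.2  6.8] M [-0.09  0.05 -0.  ] w 33.6
dp [-0.02 -0.08 -0.1 ] turn z 88.12
```

Call:
apply_moves --moves '[{"dp": [0,0,-0.02],"turn": [0,0,-7],"claw": 2.5},{"dp": [0,0,-0.02],"turn": [0,0,-14],"claw": 2.5},{"dp": [0,0,-0.03],"turn": [0,0,-21],"claw": 2.5},{"dp": [0,0,-0.03],"turn": [0,0,-26],"claw": 2.5},{"dp": [0,0,-0.03],"turn": [0,0,-26],"claw": 2.5}]'

```text
time: 12.05
eef_pos: [559.2, 235.3, 279.4]
orientation: [0.357, 0.934, 0.001, 0.001]
wrist_force: [-0.8, 0.5, 9.9]
gripper_width: 0.354
```

```bash
python3 -c "
from h import *
to(558.5,234.8,280,24)"
```

```text
t 12.05 pos [559.2 235.3 279.4] psi 138.12 tilt 0.11 q [ 0.18  0.55 -0.87  1.66  0.46  1.14  0.03] F [-0.8  0.5  9.9] M [-0.15 -0.16  0.06] w 33.3
dp [ 0.02 -0.09 -0.06] turn z 114.12
```

Near the top now, with the drop expected at about 153° yaw. I'll go in small steps.

Call:
apply_moves --moves '[{"dp": [0,0,-0.01],"turn": [0,0,-6],"claw": 2.5},{"dp": [0,0,-0.01],"turn": [0,0,-11],"claw": 2.5},{"dp": [0,0,-0.01],"turn": [0,0,-11],"claw": 2.5}]'

```text
time: 12.35
eef_pos: [559.0, 234.7, 278.7]
orientation: [0.267, 0.964, 0.0, 0.0]
wrist_force: [1.6, -1.6, 1.4]
gripper_width: 0.36
```

Call:
apply_moves --moves '[{"dp": [0,0,0],"turn": [0,0,-3],"claw": 2.5},{"dp": [0,0,0],"turn": [0,0,-6],"claw": 2.5},{"dp": [0,0,0],"turn": [0,0,-6],"claw": 2.5}]'

```text
time: 12.65
eef_pos: [558.7, 234.9, 278.4]
orientation: [0.218, 0.976, -0.0, -0.0]
wrist_force: [0.2, -0.2, -1.8]
gripper_width: 0.365
```

```bash
python3 -c "
from h import *
to(558.5,234.8,280,24)"
```

```text
t 12.65 pos [558.7 234.9 278.4] psi 154.83 tilt 0.03 q [ 0.22  0.58 -0.94  1.66  0.5   1.16  0.29] F [ 0.2 -0.2 -1.8] M [-0.03 -0.11  0.01] w 34.3
dp [ 0.02 -0.01 -0.16] turn z 130.83
```

The support has gone and the force fell from about 11 N to zero. I'll lower towards the seal, which should be about 9 mm down.

Call:
apply_moves --moves '[{"dp": [0,0,0.1],"turn": [0,0,-3],"claw": 2.5},{"dp": [0,0,0.2],"turn": [0,0,-3],"claw": 2.5},{"dp": [0,0,0.2],"turn": [0,0,-3],"claw": 2.5}]'

```text
time: 12.95
eef_pos: [558.6, 235.0, 276.4]
orientation: [0.193, 0.981, -0.0, -0.0]
wrist_force: [0.5, -1.3, -1.7]
gripper_width: 0.353
```

Call:
apply_moves --moves '[{"dp": [0,0,0.1],"turn": [0,0,0],"claw": 2.5},{"dp": [0,0,0.2],"turn": [0,0,0],"claw": 2.5},{"dp": [0,0,0.2],"turn": [0,0,0],"claw": 2.5}]'

```text
time: 13.25
eef_pos: [558.7, 235.0, 274.5]
orientation: [0.192, 0.981, -0.0, -0.0]
wrist_force: [-0.3, 0.8, -1.5]
gripper_width: 0.36
```

```bash
python3 -c "
from h import *
to(558.5,234.8,280,24)"
```

```text
t 13.25 pos [558.7 235.  274.5] psi 157.89 tilt 0.01 q [ 0.23  0.58 -0.94  1.67  0.51  1.16  0.33] F [-0.3  0.8 -1.5] M [ 0.08 -0.15  0.03] w 33.8
dp [ 0.01 -0.02 -0.55] turn z 133.89
```

Below any ridge contact seen so far, so this is the real gap. I'll keep lowering.

Call:
apply_moves --moves '[{"dp": [0,0,0.1],"turn": [0,0,0],"claw": 2.5},{"dp": [0,0,0.2],"turn": [0,0,0],"claw": 2.5},{"dp": [0,0,0.2],"turn": [0,0,0],"claw": 2.5}]'

```text
time: 13.55
eef_pos: [558.7, 235.0, 272.5]
orientation: [0.191, 0.981, -0.0, -0.0]
wrist_force: [-0.1, 0.2, -1.2]
gripper_width: 0.358
```

Call:
apply_moves --moves '[{"dp": [0,0,0.1],"turn": [0,0,0],"claw": 2.5},{"dp": [0,0,0.15],"turn": [0,0,0],"claw": 2.5},{"dp": [0,0,0.15],"turn": [0,0,0],"claw": 2.5}]'

```text
time: 13.85
eef_pos: [558.7, 235.0, 271.0]
orientation: [0.191, 0.982, 0.0, -0.0]
wrist_force: [-0.1, 0.1, -1.8]
gripper_width: 0.356
```

Call:
apply_moves --moves '[{"dp": [0,0,0.05],"turn": [0,0,0],"claw": 2.5},{"dp": [0,0,0.1],"turn": [0,0,0],"claw": 2.5},{"dp": [0,0,0.1],"turn": [0,0,0],"claw": 2.5}]'

```text
time: 14.15
eef_pos: [558.7, 235.0, 270.2]
orientation: [0.191, 0.982, 0.0, -0.0]
wrist_force: [1.0, -0.1, 0.8]
gripper_width: 0.357
```

```bash
python3 -c "
from h import *
to(558.5,234.8,280,24)"
```

```text
t 14.15 pos [558.7 235.  270.2] psi 157.93 tilt 0.0 q [ 0.23  0.59 -0.94  1.67  0.51  1.15  0.33] F [ 1.  -0.1  0.8] M [-0.13 -0.09 -0.05] w 33.6
dp [ 0.01 -0.03 -0.98] turn z 133.93
```

The flange touches the seal at TCP z of about 270.5, a drop of about 9 mm, so the start has dropped in. Now clockwise, sinking with the thread. I expect the stop at a yaw of about 29°.

Call:
apply_moves --moves '[{"dp": [0,0,0.01],"turn": [0,0,6],"claw": 2.5},{"dp": [0,0,0.02],"turn": [0,0,12],"claw": 2.5},{"dp": [0,0,0.03],"turn": [0,0,18],"claw": 2.5},{"dp": [0,0,0.03],"turn": [0,0,18],"claw": 2.5}]'

```text
time: 14.55
eef_pos: [558.8, 235.2, 270.1]
orientation: [0.344, 0.939, 0.0, 0.0]
wrist_force: [-0.5, 1.3, -0.0]
gripper_width: 0.362
```

```bash
python3 -c "
from h import *
to(558.7,235,280,24)"
```

```text
t 14.55 pos [558.8 235.2 270.1] psi 139.82 tilt 0.03 q [ 0.18  0.56 -0.87  1.67  0.47  1.13  0.05] F [-0.5  1.3 -0. ] M [ 0.   -0.07  0.03] w 34.0
dp [-0.01 -0.02 -0.99] turn z 115.82
```

Call:
apply_moves --moves '[{"dp": [0,0,0.02],"turn": [0,0,8],"claw": 2.5},{"dp": [0,0,0.04],"turn": [0,0,16],"claw": 2.5},{"dp": [0,0,0.06],"turn": [0,0,24],"claw": 2.5},{"dp": [0,0,0.07],"turn": [0,0,30],"claw": 2.5},{"dp": [0,0,0.07],"turn": [0,0,30],"claw": 2.5}]'

```text
time: 15.05
eef_pos: [558.8, 235.3, 269.5]
orientation: [0.574, 0.819, 0.0, 0.0]
wrist_force: [-0.2, 0.4, 3.4]
gripper_width: 0.357
```

```bash
python3 -c "
from h import *
to(558.7,235,280,24)"
```

```text
t 15.05 pos [558.8 235.3 269.5] psi 110.0 tilt 0.03 q [ 0.11  0.52 -0.76  1.68  0.39  1.1  -0.41] F [-0.2  0.4  3.4] M [ 0.03 -0.04 -0.03] w 33.5
dp [-0.02 -0.01 -1.05] turn z 86.0
```

Call:
apply_moves --moves '[{"dp": [0,0,0.02],"turn": [0,0,8],"claw": 2.5},{"dp": [0,0,0.04],"turn": [0,0,16],"claw": 2.5},{"dp": [0,0,0.06],"turn": [0,0,24],"claw": 2.5},{"dp": [0,0,0.07],"turn": [0,0,30],"claw": 2.5},{"dp": [0,0,0.07],"turn": [0,0,30],"claw": 2.5}]'

```text
time: 15.55
eef_pos: [558.9, 235.3, 268.8]
orientation: [0.766, 0.643, 0.0, 0.0]
wrist_force: [-0.4, 0.4, 5.6]
gripper_width: 0.362
```

```bash
python3 -c "
from h import *
to(558.7,235,280,24)"
```

```text
t 15.55 pos [558.9 235.3 268.8] psi 80.05 tilt 0.04 q [ 0.03  0.49 -0.64  1.68  0.33  1.08 -0.88] F [-0.4  0.4  5.6] M [-0.12 -0.   -0.05] w 34.0
dp [-0.03 -0.01 -1.12] turn z 56.05
```

Call:
apply_moves --moves '[{"dp": [0,0,0.01],"turn": [0,0,8],"claw": 2.5},{"dp": [0,0,0.02],"turn": [0,0,16],"claw": 2.5},{"dp": [0,0,0.03],"turn": [0,0,24],"claw": 2.5},{"dp": [0,0,0.04],"turn": [0,0,32],"claw": 2.5},{"dp": [0,0,0.04],"turn": [0,0,32],"claw": 2.5}]'

```text
time: 16.05
eef_pos: [558.9, 235.3, 268.5]
orientation: [0.914, 0.407, 0.0, 0.0]
wrist_force: [0.8, 0.4, 6.7]
gripper_width: 0.358
```

```bash
python3 -c "
from h import *
to(558.7,235,280,24)"
```

```text
t 16.05 pos [558.9 235.3 268.5] psi 47.98 tilt 0.05 q [-0.05  0.47 -0.52  1.68  0.26  1.06 -1.39] F [0.8 0.4 6.7] M [-0.07 -0.01 -0.05] w 33.6
dp [-0.04  0.01 -1.15] turn z 23.98
```

Call:
apply_moves --moves '[{"dp": [0,0,0.01],"turn": [0,0,4],"claw": 2.5},{"dp": [0,0,0.01],"turn": [0,0,8],"claw": 2.5},{"dp": [0,0,0.01],"turn": [0,0,11],"claw": 2.5},{"dp": [0,0,0.01],"turn": [0,0,11],"claw": 2.5}]'

```text
time: 16.45
eef_pos: [558.9, 235.3, 268.4]
orientation: [0.948, 0.319, 0.0, -0.0]
wrist_force: [0.3, 0.3, 6.4]
gripper_width: 0.36
```

```bash
python3 -c "
from h import *
to(558.7,235,280,24)"
```

```text
t 16.45 pos [558.9 235.3 268.4] psi 37.18 tilt 0.04 q [-0.08  0.46 -0.49  1.68  0.24  1.06 -1.56] F [0.3 0.3 6.4] M [-0.02  0.03 -0.03] w 33.9
dp [-0.04  0.01 -1.16] turn z 13.18
```

Call:
apply_moves --moves '[{"dp": [0,0,0],"turn": [0,0,2],"claw": 2.5},{"dp": [0,0,0],"turn": [0,0,4],"claw": 2.5},{"dp": [0,0,0],"turn": [0,0,4],"claw": 2.5}]'

```text
time: 16.75
eef_pos: [558.9, 235.3, 268.4]
orientation: [0.958, 0.286, 0.0, -0.0]
wrist_force: [-0.7, -1.4, 7.3]
gripper_width: 0.353
```

```bash
python3 -c "
from h import *
to(558.7,235,280,24)"
```

```text
t 16.75 pos [558.9 235.3 268.4] psi 33.22 tilt 0.04 q [-0.09  0.46 -0.47  1.68  0.23  1.06 -1.63] F [-0.7 -1.4  7.3] M [-0.01  0.08 -0.06] w 33.2
dp [-0.03  0.02 -1.16] turn z 9.22
```

Call:
apply_moves --moves '[{"dp": [0,0,0],"turn": [0,0,2],"claw": 2.5},{"dp": [0,0,0],"turn": [0,0,2],"claw": 2.5}]'

```text
time: 16.95
eef_pos: [558.9, 235.3, 268.3]
orientation: [0.963, 0.269, 0.0, -0.0]
wrist_force: [-0.3, 0.6, 6.6]
gripper_width: 0.358
```

```bash
python3 -c "
from h import *
to(558.7,235,280,24)"
```

```text
t 16.95 pos [558.9 235.3 268.3] psi 31.22 tilt 0.04 q [-0.1   0.46 -0.46  1.68  0.23  1.05 -1.66] F [-0.3  0.6  6.6] M [-0.04  0.13 -0.06] w 33.7
dp [-0.03  0.01 -1.17] turn z 7.22
```

Call:
apply_moves --moves '[{"dp": [0,0,0],"turn": [0,0,2],"claw": 2.5},{"dp": [0,0,0],"turn": [0,0,2],"claw": 2.5}]'

```text
time: 17.15
eef_pos: [558.9, 235.3, 268.4]
orientation: [0.968, 0.252, 0.0, -0.0]
wrist_force: [0.1, -0.3, 7.0]
gripper_width: 0.357
```

```bash
python3 -c "
from h import *
to(558.7,235,280,24)"
```

```text
t 17.15 pos [558.9 235.3 268.4] psi 29.22 tilt 0.04 q [-0.1   0.46 -0.46  1.68  0.22  1.05 -1.69] F [ 0.1 -0.3  7. ] M [ 0.02  0.08 -0.05] w 33.5
dp [-0.03  0.02 -1.16] turn z 5.22
```

Call:
apply_moves --moves '[{"dp": [0,0,0],"turn": [0,0,2],"claw": 2.5},{"dp": [0,0,0],"turn": [0,0,2],"claw": 2.5}]'

```text
time: 17.35
eef_pos: [558.8, 235.3, 268.3]
orientation: [0.972, 0.235, 0.0, -0.0]
wrist_force: [-0.7, -0.3, 7.1]
gripper_width: 0.357
```

```bash
python3 -c "
from h import *
to(558.7,235,280,24)"
```

```text
t 17.35 pos [558.8 235.3 268.3] psi 27.22 tilt 0.03 q [-0.11  0.45 -0.45  1.68  0.22  1.05 -1.72] F [-0.7 -0.3  7.1] M [-0.07  0.31 -0.03] w 33.6
dp [-0.03  0.02 -1.17] turn z 3.22
```

Call:
apply_moves --moves '[{"dp": [0,0,0],"turn": [0,0,2],"claw": 2.5},{"dp": [0,0,0],"turn": [0,0,2],"claw": 2.5}]'

```text
time: 17.55
eef_pos: [558.8, 235.3, 268.3]
orientation: [0.976, 0.218, 0.0, -0.0]
wrist_force: [-1.3, -0.6, 8.2]
gripper_width: 0.361
```

```bash
python3 -c "
from h import *
to(558.7,235,280,24)"
```

```text
t 17.55 pos [558.8 235.3 268.3] psi 25.24 tilt 0.02 q [-0.11  0.45 -0.44  1.68  0.22  1.05 -1.76] F [-1.3 -0.6  8.2] M [-0.07  0.34  0.16] w 34.0
dp [-0.02  0.02 -1.17] turn z 1.24
```

The moment starts to rise near 25°, which looks like the stop. One more small step to confirm.

Call:
apply_moves --moves '[{"dp": [0,0,0],"turn": [0,0,1],"claw": 2.5},{"dp": [0,0,0],"turn": [0,0,1],"claw": 2.5}]'

```text
time: 17.75
eef_pos: [558.8, 235.3, 268.3]
orientation: [0.978, 0.21, 0.0, -0.0]
wrist_force: [-1.4, 0.0, 7.8]
gripper_width: 0.361
```

```bash
python3 -c "
from h import *
to(558.7,235,280,24)"
```

```text
t 17.75 pos [558.8 235.3 268.3] psi 24.28 tilt 0.02 q [-0.12  0.45 -0.44  1.68  0.22  1.05 -1.77] F [-1.4  0.   7.8] M [-0.1   0.37  0.29] w 33.9
dp [-0.02  0.03 -1.17] turn z 0.28
```

Stop reached: 0.29 N m after 134° clockwise, and z is about 2.2 mm below first seal contact. I'll relieve the downward push, then open and retreat.

Call:
apply_moves --moves '[{"dp": [0,0,-0.06],"turn": [0,0,0],"claw": 2.5},{"dp": [0,0,-0.06],"turn": [0,0,-1],"claw": 5},{"dp": [0,0,-0.06],"turn": [0,0,-1],"claw": 6},{"dp": [0,0,-0.06],"turn": [0,0,-1],"claw": 6},{"dp": [0,0,-0.06],"turn": [0,0,-1],"claw": 6},{"dp": [0,0,-0.06],"turn": [0,0,-1],"claw": 6}]'

```text
time: 18.35
eef_pos: [558.7, 235.0, 268.4]
orientation: [0.976, 0.216, -0.0, -0.0]
wrist_force: [0.6, 0.6, -0.0]
gripper_width: 0.636
```

```bash
python3 -c "
from h import *
to(558.7,235,280,24)"
```

```text
t 18.35 pos [558.7 235.  268.4] psi 24.94 tilt 0.01 q [-0.11  0.45 -0.44  1.68  0.22  1.05 -1.76] F [ 0.6  0.6 -0. ] M [-0.03  0.03 -0.  ] w 59.8
dp [ 0.   -0.   -1.16] turn z 0.94
```

Open at 60 mm with no force on the wrist. I'll lift straight up and look.

Call:
apply_moves --moves '[{"dp": [0,0,-2],"turn": [0,0,0],"claw": 6},{"dp": [0,0,-6],"turn": [0,0,0],"claw": 6},{"dp": [0,0,-10],"turn": [0,0,0],"claw": 6},{"dp": [-4,0,-11],"turn": [0,0,0],"claw": 6},{"dp": [-6,0,-11],"turn": [0,0,0],"claw": 6},{"dp": [-6,0,-11],"turn": [0,0,0],"claw": 6},{"dp": [-6,0,-11],"turn": [0,0,0],"claw": 6}]'

```text
time: 19.05
eef_pos: [504.5, 209.6, 378.8]
orientation: [0.976, 0.216, 0.0, 0.0]
wrist_force: [-0.0, 0.2, -1.1]
gripper_width: 0.638
```

```bash
python3 - <<'E'
from h import *
to(558.7,235,280,24)
p,d,c,T=shot('wrist','w6')
W=cloud('w',d,c,T);z=W[...,2];r=np.hypot(W[...,0]-558.7,W[...,1]-235)
for n,lo,hi,rm in (("head",180,196,25),("flange",160,176,33),("cap",132,144,60)):
  m=(z>lo)&(z<hi)&(r<rm);Q=W[m];print(n,m.sum(),((Q.min(0)+Q.max(0))/2).round(1),np.ptp(Q,axis=0).round(1),np.median(Q[:,2]))
m=(z>186)&(z<194)&(r<14);A=np.c_[W[m][:,:2],np.ones(m.sum())];s=np.linalg.lstsq(A,W[m][:,2],rcond=None)[0];print("tilt",s[:2])
p,d,c,T=shot('scene','s6');cv2.imwrite('pics/s6c.png',cv2.resize(p[150:240,270:370],None,fx=6,fy=6,interpolation=cv2.INTER_CUBIC))
E
```

```text
t 19.05 pos [504.5 209.6 378.8] psi 24.92 tilt 0.04 q [-0.05  0.24 -0.47  1.7   0.12  1.22 -1.69] F [-0.   0.2 -1.1] M [ 0.05 -0.02  0.04] w 60.0
dp [ 5.98 -0.02  9.89] turn z 0.92
head 1536 [558.7 234.9 188.6] [34.7 38.7  4.2] 188.63723600413147
flange 2168 [558.9 234.6 166. ] [60.3 60.1  9.1] 167.84399422852312
cap 7584 [558.8 234.8 139.2] [111.2 111.2   9.5] 137.2829862292127
tilt [-0.00524479  0.00252402]
```

View pics/w6.png

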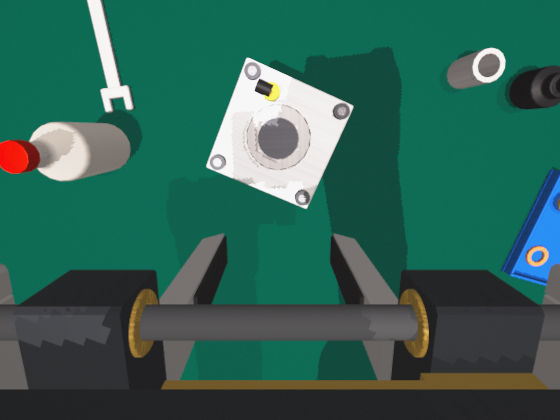

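View pics/s6c.png

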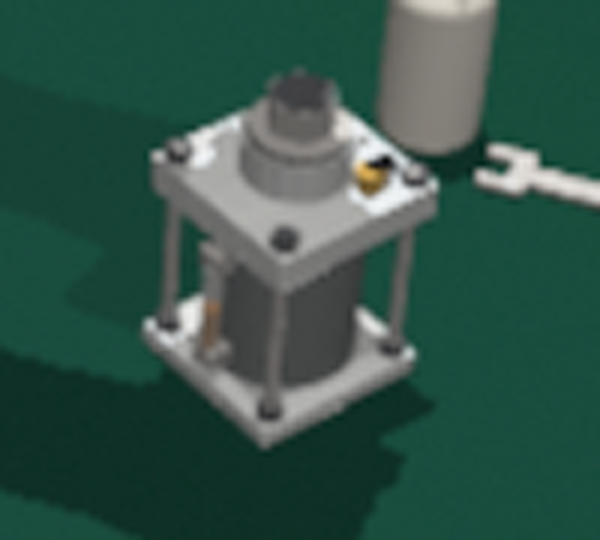

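The wrist view shows the plug seated in the neck at (277,138), centred within 0.3 mm and tilted about 0.3°. The scene crop shows the flange down on the neck. Head height is 188.6 mm, against 188.5 while it was held at the stop, so nothing sprang back.

```bash
python3 -c "
from h import *
p,d=capture('top');cv2.imwrite('pics/t7.png',p)
print(hand_in(), sense()['time'])"
```

```text
the job is handed in; nothing more can be done
the job is handed in; nothing more can be done
```

View pics/t7.png

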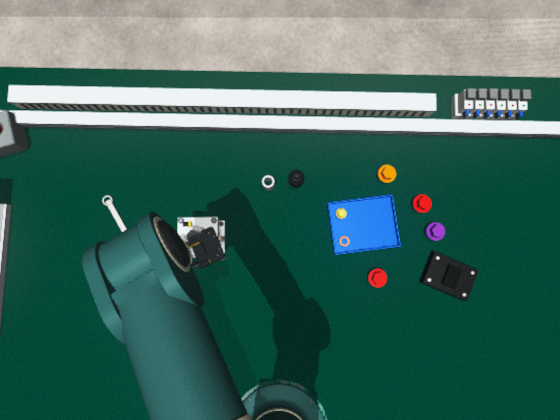

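The filler plug is in the tank's neck, turned home against its stop and released. The job is handed in, at about 19 s of the 72 s allowed.

**Turning backward:** I set the plug on the thread with light contact and turned it anticlockwise about 134°. On the way it fell off the top of a stop onto a ridge, where it bore on the tank with about 18 N, the highest reading I saw. It then came off the blunt starts and went down about 9 mm onto the seal.

**Turning forward:** I turned it clockwise about 134° until the stop showed as about 0.3 N m at the wrist, with under 10 N of downward push. Then I let go and backed off.

**Last checks:**
- **Position:** the plug is centred within 0.3 mm and tilted about 0.3°. Its head height did not change on release (188.6 mm, against 188.5 mm while held).
- **Flange height:** two estimates disagree slightly. The travel from first seal contact gives about 0.8 mm above the rim. Wrist-camera depth referenced to the end cap gives about 1.3 mm, which is within that camera's error. Both are under the 1.6 mm limit.
- **Other things:** those visible in the last top view look where they were. The arm hid the oil can and part of the spanner in that picture, but both were in the wrist picture just before, which I did not measure against the start.

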